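# Unlock the stone case with its key

## Robot

A 7-joint arm with a two-finger parallel gripper is mounted at the origin on a cart in front of the work surface, level with it; the furniture and walls round the work are solid. World frame = base frame: x ahead of the robot, y to its left, z up, the work surface at z = 0. Lengths are in m, angles in degrees, forces in N, time in s.
With the tool pointing down it reaches from about 0.4 to 0.9 m from the base axis. Payload 5.6 kg.
Tool frame: the origin (TCP) lies at the very end of the fingers, on their centre line; the grasp point (between the pads) lies 19 mm behind it (manip.tcp_to_grasp is the distance from the TCP to the grasp point, in m); z points along the fingers, y is the line along which they close (so a half turn about z gives the same grasp; the last joint's range is limited). The gripper opens to 92 mm and grips with 3 to 60 N. Pads are 20 mm wide; open, the fingers measure 128 mm over their backs; the gripper's body (75 mm by 189 mm) begins 69 mm behind the grasp point.
Start: joints at [-65.604, 26.786, -0.665, 91.828, 0.344, 61.387, -3.226], TCP at [0.294, 0.58, 0.215] pointing down, gripper open.
Joint ranges: [-144.91, 144.91], [-17.63, 115.5], [-89.93, 88.59], [15.96, 139.68], [-74.01, 254.01], [8.47, 105.57], [-167.45, 167.45]. Speed limits (degrees/s): [147.25, 147.25, 180, 180, 180, 180, 180].

## Interface

Orientations are given as [roll, pitch, yaw] about the fixed x, y, z axes, in that order (R = Rz(yaw) Ry(pitch) Rx(roll)).
In Python, from station import readout, camera, manip gives the robot as it stands.
- The arm moves only by the shell command python3 -m creep 'ROWS' [FORCE]. ROWS is JSON, a list of rows, each a list of 5 numbers: the shift along the tool's x, y, z in units of 60 mm (1.0 is 60 mm), then the turn about the tool's z in units of 10 degrees (1.0 is 10 degrees), then the opening, from -1 (shut) to 1 (fully open). In form: [[dx, dy, dz, spin, gripper], ...]. A call has exactly 10 rows; each row shifts and turns the commanded pose from where the row before left it, along the tool's axes as they then stand; what a row does not reach is not made up. A row lasts 1/8 s, in which the tool goes at most 62.5 mm and 10.7 degrees, less where a joint would pass 70% of its speed; a pose out of reach is approached as far as the arm can. A call is refused whole if a number of a shift passes 1 or a number of a turn 1, either way. A call with a gripper value outside its range is refused whole. The fingers move at their own pace and stop on an object; FORCE is the grip in N (left out, the last holds). Time passes only in rows, so rows that do not move let the fingers close, or fill a call up. It gives the time, the measured TCP pose, the force, the opening and the grip force at its end, in the units of the state.
- readout.get_obs(): the state, without advancing time (a new reading comes with each control period).
- camera(name): name is "scene" or "top" or "wrist"; returns a dict with "frame" (480x640x3 uint8, blue, green, red), "fx", "fy", "cx", "cy" (pixels), "T" (4x4, takes a point from camera to world coordinates); the wrist camera has in their place "mount" (4x4, takes a point from camera to tool coordinates, whose origin is the TCP and whose axes are the flange's). Camera axes: x right, y down, z forward; pixel columns grow to the right and rows downward; lengths in m; the calibration is good to about 2 mm. A picture is of the moment at which its call begins: read the wrist's pose just before it. There is no depth.
- manip.sign_off(): hands the job in; it is judged then, once.
The state is a dict: "t": time; "q": joint angles; "qd": joint speeds; "joint_torque": joint torques, N m; "tcp_pos": TCP position; "eef_rot": TCP orientation; "ft_force": force on the tool from outside, world axes, zero at the start; "wrist_torque": the same for the moment, N m; "width": finger opening in m; "gripper_force": force on a finger pad.
Only numpy, scipy, OpenCV 4.12 (cv2) and the standard library are available. Lean on these libraries where they do the work, as an engineer would, in place of code of your own. Each camera call takes 0.05 s, during which the arm holds its last target. There are 200 camera calls.

## Task

The stone case on the bench is locked. Take the key from its wooden block, feel for the slot down inside the round lock on top of the case, push the key gently and fully home without forcing it (50 N or more breaks it), and turn it clockwise until the hidden bolt lets go and the tray springs out by itself. Leave the key standing in the lock and the tray open, do not touch the tray, and leave the other things on the bench where they are.

Things in the scene. Friction and masses are not known exactly. Their poses are not given: they have to be found in the camera images.
- key: Loose steel key, 86 mm long, about 70 g, standing upright, bit down, in the key block. Origin: centre of its lower end. z runs up the shank to the bow. From below: a two-winged bit 24 (key x) by 6 (key y) by 6 mm tall, a round 6 mm shank, a collar 16 mm in diameter at 46 to 50 mm, then the flat bow. The same after a half turn about z.
- key_grip (a point): Centre of the key's flat bow, the part to grip, 68 mm above the key's lower end. The bow is 34 mm wide along key x, 10 mm thick along key y (grip across this) and 36 mm tall (18 mm above and below this point). Axes as the key's.
- key_tip (a point): Centre of the lower end of the key's bit; axes as the key's.
- key_block: Fixed wooden block, 74 (x) by 64 (y) by 44 mm tall, origin under its centre. A slot in its top, 27.5 x 9.5 mm (long along the block's x) and 38 mm deep, holds the key loosely; the key pulls straight up.
- lock_case: Dark wooden stone case with brass corners, fixed, 140 (x) by 160 (y) by 70 mm tall, with a round brass lock in the middle of its top and a spring-loaded tray that faces its -x side. Origin under its centre, z up.
- lock_mouth (a point): Centre of the lock's rim, 80 mm above the bench; axes are the CASE's. A round bore, 29 mm wide, leads 11 mm down to a fixed steel gate, 10 mm thick, with one straight slot 26 x 8.6 mm through its centre. The slot's direction is not measured: seen from above it is turned 0.3 to 1.6 rad anticlockwise from the case's x axis; find it by feel or sight. The key cannot turn before its bit is through the gate.
- lock_floor (a point): On the lock's axis, 30 mm below lock_mouth: the key is fully home when its tip is here. Under the gate a plug, its channel (1.2 mm play each side) in line with the gate's slot, turns with the key: clockwise from above only, friction 0.05 N m, stop at 1.35 rad. The bolt lets go at about 0.9 rad of plug (about 1.1 of key). The plug stays where left; a key turned under the gate cannot come out.
- tray_front (a point): Centre of the front face of the tray (146 mm wide, 56 mm tall), on the case's -x side; axes as the case's. The tray carries three polished stones.
- tray (a joint): Travel of the tray out of the case, m: 0 shut (held by the hidden bolt), 0.045 fully out. When the bolt lets go, a spring of 2 to 5 N drives it fully out on its own.
- by_tape_roll: Bystander: roll of black tape, 62x59x19 mm, loose; origin under its centre.
- by_compound_jar_0: Bystander: polishing-compound jar with black lid, 55 mm wide, 68 mm tall, loose; origin under its centre.
- by_caliper: Bystander: steel caliper, 50x155x10 mm, loose; origin under its centre.
- by_pliers: Bystander: red-handled pliers, 49x152x13 mm, loose; origin under its centre.
- by_rough_0: Bystander: brown rough stone, 44x52x36 mm, loose; origin under its centre.
- by_agate_slab_1: Bystander: banded grey agate slice, 57x80x8 mm, loose; origin under its centre.
- by_rough_1: Bystander: grey rough stone, 32x44x23 mm, loose; origin under its centre.

How it is judged (in metres and radians):
On the way, in this order (a step that is already met when the one before it is completed fails the run):
1. the key is out of its block and lifted clear (height (world z) of key_tip above 0.07 m), for 0.1 s.
2. the key is fully home in the lock, tray still shut (horizontal distance between key_tip and lock_floor below 0.004 m and z of key_tip in the frame of lock_floor below 0.003 m and angle between key_tip's own z axis and vertical below 0.12 rad and value of joint tray below 0.005 m), for 0.1 s.
3. the bolt has let go and the tray has sprung out (value of joint tray above 0.03 m), for 0.1 s.
At the end, for the whole second after the job is handed in: The tray is out by more than 30 mm, and the key stands in the lock: its tip within 4 mm of the lock's axis and less than 6 mm above the lock's floor, leaning less than 0.2 rad (value of joint tray above 0.03 m and horizontal distance between key_tip and lock_floor below 0.004 m and z of key_tip in the frame of lock_floor below 0.006 m and angle between key_tip's own z axis and vertical below 0.2 rad); the robot touches nothing.
It fails at once if the key is forced: 50 N or more between key and lock (contact force between key and lock_case above 50 N).
It fails at once if the robot touches the tray (contact force between any of the fingers, the arm and tray above 0.5 N).
It fails at once if a bystander is moved by more than 20 mm (distance of any of by_tape_roll, by_compound_jar_0, by_caliper, by_pliers, by_rough_0, by_agate_slab_1, by_rough_1 from where it was at the start of the episode above 0.02 m).
It also fails if it takes over 72 s, if anything falls off the work surface, if the arm or the gripper's body presses on something with over 40 N, if the wrist force passes 120 N, or if a joint passes its speed limit or range.

## Working session

There is one attempt and no reset: what is moved stays moved. The work goes in short steps, Python scripts to look and compute and a shell command to move; the robot and the scene stay as the last step left them, time stands still between calls to the robot, and variables do not carry over. Pictures are saved under pics/ and viewed, at most 10 in all, crops included, and the job is handed in when it is done.

```bash
mkdir -p pics; ls; python3 - <<'E'
from station import readout,camera,manip
import cv2,numpy as np
o=readout.get_obs();print(o['t'],o['tcp_pos'],o['eef_rot'],o['width'],o['ft_force'],manip.tcp_to_grasp)
for n in('top','scene'):
    c=camera(n);cv2.imwrite(f'pics/{n}0.png',c['frame']);print(n,c['fx'],c['fy'],c['cx'],c['cy'],np.round(c['T'],4).tolist())
E
```

```text
pics
0.0 [0.29351434 0.57932032 0.213664  ] [-1.79901313e+02  7.39882741e-03  1.53133237e+02] 0.09176566266844347 [-0.36739108  0.04135431  0.44463261] 0.0187
top 602.9044990090554 602.9044990090554 328.5502124039672 237.8585219644677 [[-0.0147, -0.9975, 0.0692, 0.4325], [-0.9999, 0.0147, 0.0006, -0.0731], [-0.0016, -0.0692, -0.9976, 1.5899], [0.0, 0.0, 0.0, 1.0]]
scene 534.3676535122457 534.3676535122457 320.1798161030712 237.66192346016203 [[0.7388, -0.4619, 0.4907, -0.1362], [-0.6739, -0.5016, 0.5425, -0.8075], [-0.0045, -0.7314, -0.6819, 1.0477], [0.0, 0.0, 0.0, 1.0]]
```

View pics/top0.png

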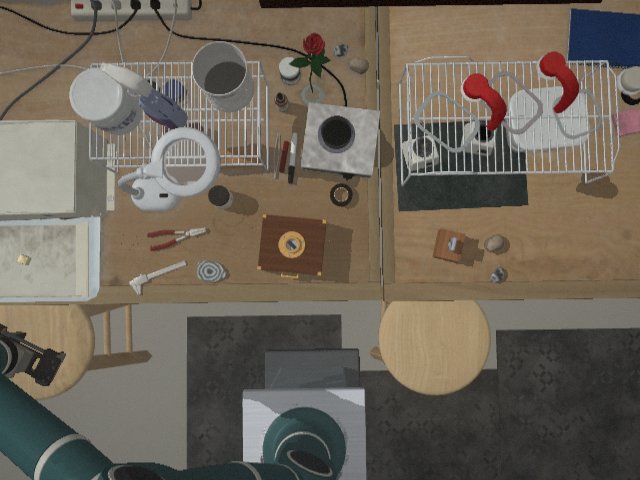

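View pics/scene0.png

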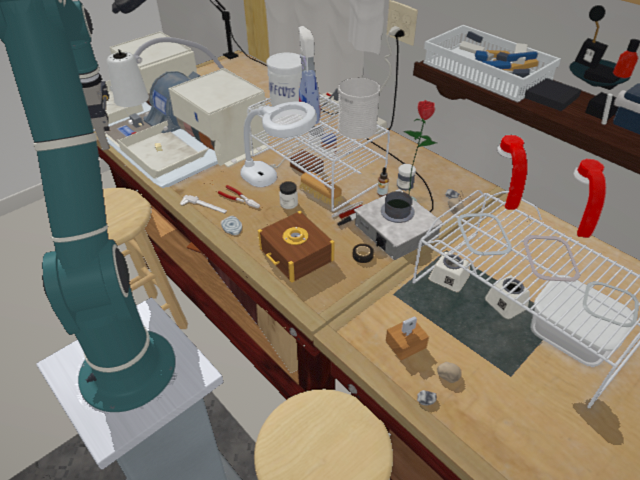

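The top view shows the case at about (292,244) with its handle and tray facing the robot. The key block is at (448,246) with the key's bow at (453,242), and two stones lie to its right.

```bash
cat > h.py <<'E'
from station import readout,camera,manip
import cv2,numpy as np
from scipy.spatial.transform import Rotation as Ro
def ray(c,u,v,z,T=None):
    T=c['T'] if T is None else T
    d=T[:3,:3]@np.array([(u-c['cx'])/c['fx'],(v-c['cy'])/c['fy'],1]);p=T[:3,3]
    return p+d*(z-p[2])/d[2]
def Ttool(o):
    T=np.eye(4);T[:3,:3]=Ro.from_euler('xyz',o['eef_rot'],degrees=True).as_matrix();T[:3,3]=o['tcp_pos'];return T
def wrist():
    o=readout.get_obs();c=camera('wrist');c['T']=Ttool(o)@c['mount'];return o,c
def proj(c,p):
    q=np.linalg.inv(c['T'])@np.r_[p,1];return c['fx']*q[0]/q[2]+c['cx'],c['fy']*q[1]/q[2]+c['cy']
E
python3 - <<'E'
from h import *
c=camera('top');f=c['frame']
a=cv2.resize(f[205:285,250:345],None,fx=6,fy=6,interpolation=cv2.INTER_CUBIC)
b=cv2.resize(f[220:285,425:515],None,fx=6,fy=6,interpolation=cv2.INTER_CUBIC)
b=cv2.copyMakeBorder(b,0,a.shape[0]-b.shape[0],0,0,cv2.BORDER_CONSTANT)[:, :230]
cv2.imwrite('pics/crop.png',np.hstack([a,b]))
hsv=cv2.cvtColor(f,cv2.COLOR_BGR2HSV)
print('wood hsv case,block,bench',hsv[225,272],hsv[258,445],hsv[258,470])
o,w=wrist();print(w['fx'],w['cx'],w['cy'],np.round(w['mount'],4).tolist())
E
```

```text
wood hsv case,block,bench [ 11 146  77] [ 12 128 106] [17 94 95]
427.51563149976437 325.7390247509683 245.43118782724068 [[-0.0009, -0.9666, -0.2562, 0.0713], [1.0, -0.0009, -0.0003, 0.0004], [0.0001, -0.2562, 0.9666, -0.1714], [0.0, 0.0, 0.0, 1.0]]
```

View pics/crop.png

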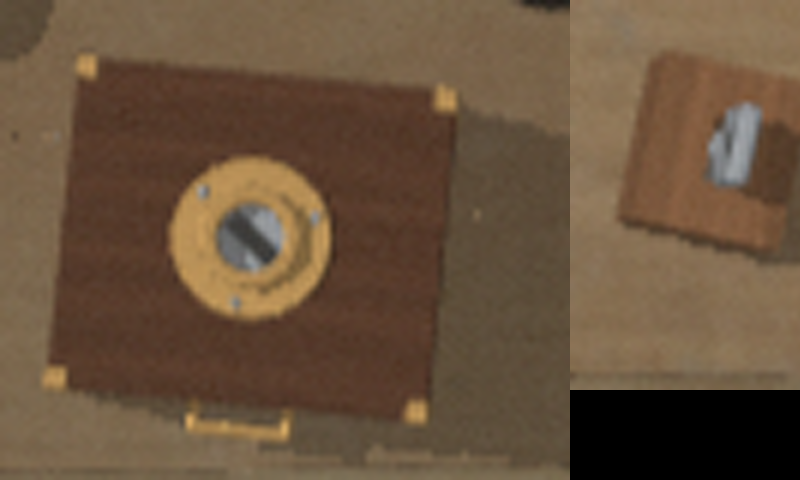

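The close view shows the gate slot as a dark line running from about (225,210) to (275,262) in the crop, close to 45° in world. The bow runs along the block's left edge direction.

```bash
python3 - <<'E'
from h import *
c=camera('top')
P=lambda x,y,z,ox,oy:ray(c,x/6+ox,y/6+oy,z)
L=lambda x,y,z:P(x,y,z,250,205)
K=lambda x,y,z:P(x-570,y,z,425,220)
cs=[L(85,65,.07),L(447,97,.07),L(416,412,.07),L(53,378,.07)]
print('case corners centre',np.mean(cs,0),'sides',np.linalg.norm(cs[0]-cs[1]),np.linalg.norm(cs[1]-cs[2]))
d=cs[0]-cs[3]+cs[1]-cs[2];print('case yaw',np.degrees(np.arctan2(d[1],d[0])))
print('lock',L(250,237,.08)); s=L(225,210,.069)-L(275,262,.069);print('slot',np.degrees(np.arctan2(s[1],s[0])))
print('key',K(740,145,.092)); s=K(750,103,.092)-K(733,186,.092);print('bow len,yaw',np.linalg.norm(s),np.degrees(np.arctan2(s[1],s[0])))
s=K(660,52,.044)-K(622,215,.044);print('block side',np.linalg.norm(s),np.degrees(np.arctan2(s[1],s[0])))
E
```

```text
case corners centre [0.52228811 0.02107144 0.07      ] sides 0.15349072424425167 0.13332938215224752
case yaw -6.321427447341467
lock [0.52191737 0.02054403 0.08      ]
slot 43.11469683114156
key [ 0.51609723 -0.38240804  0.092     ]
bow len,yaw 0.03528821933167249 -13.18039427993294
block side 0.07197003626928083 -14.609974963751878
```

```bash
python3 -m creep '[[-0.635,-0.332,0,0,1],[-0.635,-0.332,0,0,1],[-0.635,-0.332,0,0,1],[-0.635,-0.332,0,0,1],[-0.635,-0.332,0,0,1],[-0.635,-0.332,0,0,1],[-0.635,-0.332,0,0,1],[-0.635,-0.332,0,0,1],[-0.447,-0.832,0,0,1],[-0.447,-0.832,0,0,1]]' 20
python3 -m creep '[[-0.447,-0.832,0,0,1],[-0.447,-0.832,0,0,1],[-0.447,-0.832,0,0,1],[-0.447,-0.832,0,0,1],[-0.447,-0.832,0,0,1],[-0.447,-0.832,0,0,1],[-0.447,-0.832,0,0,1],[-0.447,-0.832,0,0,1],[-0.447,-0.832,0,0,1],[-0.447,-0.832,0,0,1]]'
python3 -m creep '[[0,0,0,-0.7,1],[0,0,0,-0.7,1],[0,0,0,0,1],[0,0,0,0,1],[0,0,0,0,1],[0,0,0,0,1],[0,0,0,0,1],[0,0,0,0,1],[0,0,0,0,1],[0,0,0,0,1]]'
python3 - <<'E'
from h import *
o,c=wrist();cv2.imwrite('pics/w1.png',c['frame']);print(o['t'],o['q'],o['tcp_pos'],o['eef_rot'])
print(proj(c,[.516,-.382,.092]))
E
```

```text
t: 1.5
tcp_pos: [0.4964, 0.1849, 0.2144]
eef_rot: [-180.0, 0.0, 153.1]
ft_force: [0.6, 0.4, 0.3]
width: 0.0918
gripper_force: 0.0
t: 2.75
tcp_pos: [0.5101, -0.3814, 0.2146]
eef_rot: [180.0, 0.0, 153.2]
ft_force: [-0.2, -0.2, -0.4]
width: 0.092
gripper_force: 0.0
t: 4.0
tcp_pos: [0.51, -0.3798, 0.2146]
eef_rot: [180.0, -0.0, 167.1]
ft_force: [-0.5, -0.3, 0.8]
width: 0.0916
gripper_force: 0.0
4.0 [ 18.36767012  25.95279754  20.73859254  95.0938258  -10.22674288
  60.8271086  119.32903283] [ 0.51000609 -0.37982558  0.21455441] [ 1.79995940e+02 -1.09474723e-03  1.67133881e+02]
(np.float64(324.37690489284114), np.float64(244.8990797183206))
```

View pics/w1.png

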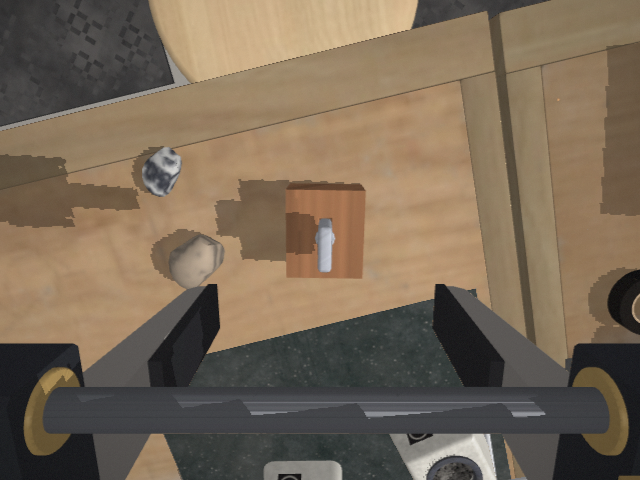

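The wrist view shows the bow as a pale strip at about (325, 220–272), within the predicted spot (324,245), in line with the block's vertical sides. I'll get the strip's fit, then go down.

```bash
python3 - <<'E'
from h import *
o,c=wrist();f=c['frame'][200:285,295:360]
hsv=cv2.cvtColor(f,cv2.COLOR_BGR2HSV)
m=((hsv[...,1]<60)&(hsv[...,2]>100)).astype(np.uint8)
for v in range(10,80,4):
    u=np.flatnonzero(m[v]);print(v+200,(u.min()+295,u.max()+295) if len(u) else None, f[v,30].tolist())
E
```

```text
210 None [79, 113, 159]
214 None [79, 113, 161]
218 None [91, 103, 122]
222 (np.int64(319), np.int64(331)) [114, 110, 108]
226 (np.int64(318), np.int64(331)) [119, 112, 110]
230 (np.int64(318), np.int64(331)) [188, 180, 178]
234 (np.int64(316), np.int64(333)) [183, 176, 173]
238 (np.int64(315), np.int64(334)) [196, 187, 184]
242 (np.int64(316), np.int64(333)) [193, 186, 182]
246 (np.int64(318), np.int64(331)) [194, 185, 182]
250 (np.int64(318), np.int64(331)) [195, 187, 184]
254 (np.int64(318), np.int64(331)) [194, 186, 183]
258 (np.int64(318), np.int64(331)) [199, 191, 187]
262 (np.int64(318), np.int64(331)) [195, 185, 183]
266 (np.int64(318), np.int64(331)) [198, 189, 185]
270 (np.int64(319), np.int64(330)) [183, 175, 173]
274 None [78, 108, 155]
278 None [102, 137, 174]
```

```bash
python3 - <<'E'
from h import *
o,c=wrist()
for v,z in((238.5,.056),(247,.092),(244,.092)):
    p=ray(c,324.7,v,z);print(p,'tool',Ttool(o)[:3,:3].T@(p-o['tcp_pos']))
for u,v,z in((287,278,.044),(364,278,.044),(287,185,.044),(364,185,.044)):print(ray(c,u,v,z))
E
```

```text
[ 0.52015206 -0.38288981  0.056     ] tool [-0.01056556 -0.00066233  0.15857456]
[ 0.51755824 -0.38219912  0.092     ] tool [-0.00788272 -0.00056651  0.12257458]
[ 0.51540633 -0.38170415  0.092     ] tool [-0.00567463 -0.00056311  0.1225746 ]
[ 0.54941751 -0.42232669  0.044     ]
[ 0.56395191 -0.35893605  0.044     ]
[ 0.47347817 -0.40304431  0.044     ]
[ 0.4872077  -0.34317647  0.044     ]
```

```bash
python3 -m creep '[[-0.13,-0.01,0.3,0,1],[0,0,0.3,0,1],[0,0,0.3,0,1],[0,0,0.3,0,1],[0,0,0.3,0,1],[0,0,0.3,0,1],[0,0,0.3,0,1],[0,0,0.3,0,1],[0,0,0.26,0,1],[0,0,0,0,1]]' 25
python3 -m creep '[[0,0,0,0,-0.2],[0,0,0,0,-0.5],[0,0,0,0,-0.8],[0,0,0,0,-1],[0,0,0,0,-1],[0,0,0,0,-1],[0,0,0,0,-1],[0,0,0,0,-1],[0,0,0,0,-1],[0,0,0,0,-1]]'
```

```text
t: 5.4
tcp_pos: [0.5167, -0.3816, 0.0534]
eef_rot: [180.0, -0.1, 167.1]
ft_force: [-0.1, -0.6, 0.3]
width: 0.0921
gripper_force: 0.0
t: 6.65
tcp_pos: [0.5179, -0.3827, 0.0556]
eef_rot: [-180.0, 0.1, 167.1]
ft_force: [0.6, -0.0, 3.5]
width: 0.0101
gripper_force: 56.1
```

```bash
python3 -m creep '[[0,0,-0.1,0,-1],[0,0,-0.3,0,-1],[0,0,-0.3,0,-1],[0,0,-0.3,0,-1],[0,0,-0.3,0,-1],[0,0,-0.3,0,-1],[0,0,-0.3,0,-1],[0,0,-0.3,0,-1],[0,0,-0.3,0,-1],[0,0,-0.2,0,-1]]'
python3 - <<'E'
from h import *
o,c=wrist();print(o['width'],o['gripper_force'],o['q'])
T=Ttool(o);d=np.array([.5222,.0205,0])-o['tcp_pos'];print('tool shift/60mm',T[:3,:3].T@d/.06)
cv2.imwrite('pics/w2.png',c['frame'][150:,120:540])
E
```

```text
t: 7.9
tcp_pos: [0.5177, -0.3824, 0.2184]
eef_rot: [-180.0, 0.1, 167.1]
ft_force: [1.1, 0.7, -1.3]
width: 0.0098
gripper_force: 55.9
0.009803580706018382 55.94640165567398 [ 18.26486672  26.48015655  20.8313102   93.78557774 -10.39386447
  61.58910622 119.18713704]
tool shift/60mm [1.42527333 6.56393729 3.63648778]
```

View pics/w2.png

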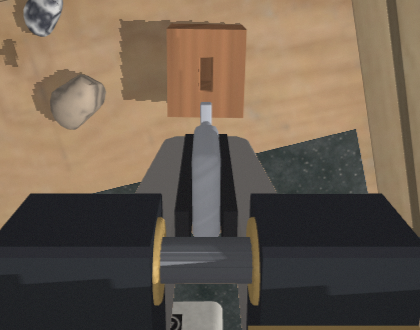

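Key is held upright between the pads, and the empty block slot at (206,75) is visible just beyond the tip. Next is a move over the lock, where I should see the gate slot the same way.

```bash
python3 -m creep '[[0.142,0.656,0,0,-1],[0.142,0.656,0,0,-1],[0.142,0.656,0,0,-1],[0.142,0.656,0,0,-1],[0.142,0.656,0,0,-1],[0.142,0.656,0,0,-1],[0.142,0.656,0,0,-1],[0.142,0.656,0,0,-1],[0.142,0.656,0,0,-1],[0.142,0.656,0,0,-1]]'
python3 -m creep '[[0,0,0,-1,-1],[0,0,0,-1,-1],[0,0,0,-1,-1],[0,0,0,-1,-1],[0,0,0,-1,-1],[0,0,0,-0.6,-1],[0,0,0,0,-1],[0,0,0,0,-1],[0,0,0,0,-1],[0,0,0,0,-1]]'
python3 - <<'E'
from h import *
o,c=wrist();print(o['q'],proj(c,[.522,.0205,.08]),proj(c,[*o['tcp_pos'][:2],o['tcp_pos'][2]-.049]))
cv2.imwrite('pics/w3full.png',c['frame'])
cv2.imwrite('pics/w3.png',cv2.resize(c['frame'][160:300,230:430],None,fx=4,fy=4,interpolation=cv2.INTER_CUBIC))
E
```

```text
t: 9.2
tcp_pos: [0.5218, 0.0218, 0.2169]
eef_rot: [-180.0, -0.0, 167.1]
ft_force: [-0.0, 0.2, -0.6]
width: 0.0095
gripper_force: 55.9
t: 10.45
tcp_pos: [0.522, 0.0206, 0.217]
eef_rot: [-180.0, -0.0, -136.9]
ft_force: [0.5, -0.2, -0.5]
width: 0.0099
gripper_force: 55.9
[ -8.8579061   14.25182838   3.43087895 109.71336109  -1.0162287
  56.0627105  128.14933878] (np.float64(326.4568425479886), np.float64(231.73057567052274)) (np.float64(326.6705114220741), np.float64(268.4270127914437))
```

View pics/w3.png

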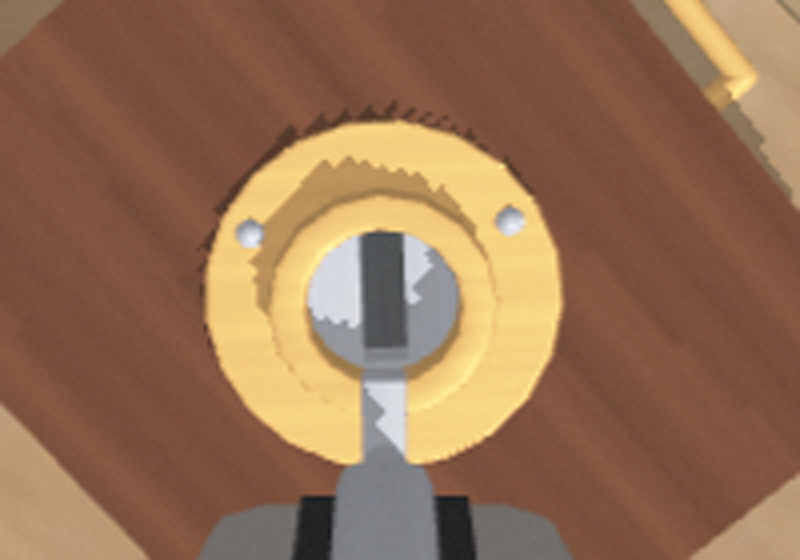

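The picture shows the gate slot as a dark vertical bar, columns 360–406 and rows 235–350 of the crop, within about 1.5° of the key's plane. The bore centre is near (383,300) in the crop and the key shank is below it.

```bash
python3 - <<'E'
from h import *
o,c=wrist();R=Ttool(o)[:3,:3]
def t(n,x,y,z):
    p=ray(c,x/4+230,y/4+160,z);print(n,p[:2],'tool mm',(R.T@(p-o['tcp_pos'])*1e3).round(1))
t('bore',383,301,.08);t('rim',383.5,303,.08);t('flange',383.5,292,.072);t('slot a',383.5,279,.069);t('slot b',383.5,291,.069)
t('slot bottom a',384,348,.069);t('slot bottom b',384,360,.069)
t('shank edge col',385,375,.18); t('bow', 384,460,.2)
print(o['ft_force'],o['wrist_torque'])
E
```

```text
bore [0.52432081 0.02194872] tool mm [ -2.6  -0.5 137. ]
rim [0.52453602 0.02227679] tool mm [ -3.   -0.5 137. ]
flange [0.52437342 0.02212211] tool mm [ -2.8  -0.5 145. ]
slot a [0.52302066 0.02085653] tool mm [ -0.9  -0.5 148. ]
slot b [0.52474232 0.02246596] tool mm [ -3.3  -0.5 148. ]
slot bottom a [0.53294155 0.03026311] tool mm [-14.6  -0.4 148. ]
slot bottom b [0.53470012 0.03190729] tool mm [-17.   -0.4 148. ]
shank edge col [0.51367495 0.01241739] tool mm [11.7 -0.2 37. ]
bow [0.51708594 0.015432  ] tool mm [ 7.1 -0.4 17. ]
[ 0.23369677  0.49585665 -0.41216783] [ 0.03834407  0.03781941 -0.03517849]
```

```bash
python3 - <<'E'
from h import *
o,c=wrist();R=Ttool(o)[:3,:3];z0=o['tcp_pos'][2]
f=c['frame'];g=f.mean(2).astype(int);print('col',[(v,g[v,326]) for v in range(225,290)])
def t(n,x,y,dz):
    p=ray(c,x,y,z0-dz);print(n,(R.T@(p-o['tcp_pos'])*1e3).round(1))
for v in(252,253,254):t('bit end +12?',326,v,.0496)
for x in(-12,0,12):
  for dz in(.0436,.0496):print(x,dz,proj(c,o['tcp_pos']+R@[x/1e3,0,dz]))
for dz,x in((.0,8),(-.001,8),(.0036,8)):print('collar',proj(c,o['tcp_pos']+R@[x/1e3,0,dz]))
print('bowtop+',proj(c,o['tcp_pos']+R@[.017,0,-.037]),proj(c,o['tcp_pos']+R@[.017,0,-.001]),proj(c,o['tcp_pos']+R@[-.017,0,-.037]))
E
```

```text
col [(225, np.int64(81)), (226, np.int64(82)), (227, np.int64(83)), (228, np.int64(82)), (229, np.int64(80)), (230, np.int64(83)), (231, np.int64(83)), (232, np.int64(82)), (233, np.int64(81)), (234, np.int64(83)), (235, np.int64(81)), (236, np.int64(81)), (237, np.int64(80)), (238, np.int64(82)), (239, np.int64(82)), (240, np.int64(82)), (241, np.int64(83)), (242, np.int64(82)), (243, np.int64(82)), (244, np.int64(82)), (245, np.int64(80)), (246, np.int64(87)), (247, np.int64(131)), (248, np.int64(131)), (249, np.int64(132)), (250, np.int64(145)), (251, np.int64(152)), (252, np.int64(133)), (253, np.int64(131)), (254, np.int64(138)), (255, np.int64(179)), (256, np.int64(219)), (257, np.int64(217)), (258, np.int64(217)), (259, np.int64(218)), (260, np.int64(217)), (261, np.int64(216)), (262, np.int64(206)), (263, np.int64(206)), (264, np.int64(217)), (265, np.int64(217)), (266, np.int64(219)), (267, np.int64(217)), (268, np.int64(201)), (269, np.int64(151)), (270, np.int64(149)), (271, np.int64(135)), (272, np.int64(131)), (273, np.int64(129)), (274, np.int64(130)), (275, np.int64(12
[... 561 characters left out ...]
 (np.float64(326.6846683988958), np.float64(271.56997890668913))
0 0.0496 (np.float64(326.6669845718254), np.float64(268.08658770897546))
12 0.0436 (np.float64(326.67651467169003), np.float64(249.69018839549202))
12 0.0496 (np.float64(326.6588003272397), np.float64(246.71474008498825))
collar (np.float64(326.8418297432508), np.float64(285.95592626259526))
collar (np.float64(326.84644712683206), np.float64(286.77691120067783))
collar (np.float64(326.82560595830944), np.float64(283.0712876267406))
bowtop+ (np.float64(327.0497857166712), np.float64(298.95314227463206)) (np.float64(326.84089688495055), np.float64(266.48422793659853)) (np.float64(327.0627473229384), np.float64(388.0431417512358))
```

```bash
python3 -m creep '[[-0.025,-0.003,0.146,-0.14,-1],[0,0,0.146,0,-1],[0,0,0.146,0,-1],[0,0,0.146,0,-1],[0,0,0.146,0,-1],[0,0,0.146,0,-1],[0,0,0.146,0,-1],[0,0,0.146,0,-1],[0,0,0.146,0,-1],[0,0,0,0,-1]]'
python3 - <<'E'
from h import *
o,c=wrist();R=Ttool(o)[:3,:3]
for x in(-12,0,12):
  for dz in(.0436,.0496):print(x,dz,proj(c,o['tcp_pos']+R@[x/1e3,0,dz]))
cv2.imwrite('pics/w4.png',cv2.resize(c['frame'][180:300,256:396],None,fx=5,fy=5,interpolation=cv2.INTER_CUBIC))
E
```

```text
t: 11.85
tcp_pos: [0.5228, 0.0214, 0.1373]
eef_rot: [179.9, -0.1, -135.5]
ft_force: [0.4, 0.7, -1.0]
width: 0.0096
gripper_force: 55.9
-12 0.0436 (np.float64(326.7177707058555), np.float64(292.8850146247504))
-12 0.0496 (np.float64(326.69952119199905), np.float64(288.92107472179146))
0 0.0436 (np.float64(326.7101646499984), np.float64(271.5918626860841))
0 0.0496 (np.float64(326.6918638473024), np.float64(268.10810364680276))
12 0.0436 (np.float64(326.7023492351979), np.float64(249.71261042506646))
12 0.0496 (np.float64(326.6840010750759), np.float64(246.73677227733498))
```

View pics/w4.png

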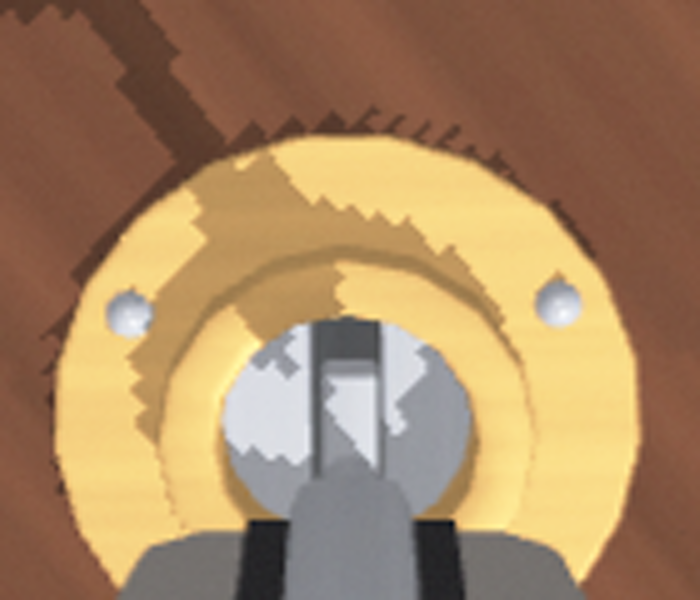

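The close look shows the bit at columns 322–380 over the slot at 311–383, with the bore at 222–474. The key needs about −0.4 mm in y and +0.3 mm in x, so I'll correct that and lower just past the gate's top.

```bash
python3 -m creep '[[0.005,-0.007,0,0,-1],[0,0,0.05,0,-1],[0,0,0.05,0,-1],[0,0,0.05,0,-1],[0,0,0.05,0,-1],[0,0,0.05,0,-1],[0,0,0.04,0,-1],[0,0,0.03,0,-1],[0,0,0.025,0,-1],[0,0,0,0,-1]]'
```

```text
t: 13.15
tcp_pos: [0.5233, 0.0209, 0.1174]
eef_rot: [180.0, -0.0, -135.5]
ft_force: [-0.5, -0.0, -0.5]
width: 0.0096
gripper_force: 55.9
```

```bash
python3 -m creep '[[0,0,0.015,0,-1],[0,0,0.015,0,-1],[0,0,0.01,0,-1],[0,0,0.01,0,-1],[0,0,0,0,-1],[0,0,0,0,-1],[0,0,0,0,-1],[0,0,0,0,-1],[0,0,0,0,-1],[0,0,0,0,-1]]'
```

```text
t: 14.4
tcp_pos: [0.5234, 0.0209, 0.1145]
eef_rot: [-180.0, 0.0, -135.5]
ft_force: [1.2, -0.2, 0.1]
width: 0.0096
gripper_force: 55.9
```

No resistance with the tip 4 mm below the gate's top, so the bit is in the slot. Carrying on down.

```bash
python3 -m creep '[[0,0,0.02,0,-1],[0,0,0.02,0,-1],[0,0,0.02,0,-1],[0,0,0.02,0,-1],[0,0,0.02,0,-1],[0,0,0,0,-1],[0,0,0,0,-1],[0,0,0,0,-1],[0,0,0,0,-1],[0,0,0,0,-1]]'
```

```text
t: 15.65
tcp_pos: [0.5234, 0.0209, 0.1085]
eef_rot: [-180.0, 0.0, -135.5]
ft_force: [0.2, 0.8, -0.6]
width: 0.0096
gripper_force: 55.9
```

```bash
python3 -m creep '[[0,0,0.02,0,-1],[0,0,0.02,0,-1],[0,0,0.02,0,-1],[0,0,0.015,0,-1],[0,0,0.015,0,-1],[0,0,0,0,-1],[0,0,0,0,-1],[0,0,0,0,-1],[0,0,0,0,-1],[0,0,0,0,-1]]'
```

```text
t: 16.9
tcp_pos: [0.5234, 0.0209, 0.1031]
eef_rot: [-180.0, 0.0, -135.5]
ft_force: [0.6, -0.3, 0.5]
width: 0.0098
gripper_force: 55.9
```

```bash
python3 -m creep '[[0,0,0.01,0,-1],[0,0,0.01,0,-1],[0,0,0.01,0,-1],[0,0,0.01,0,-1],[0,0,0,0,-1],[0,0,0,0,-1],[0,0,0,0,-1],[0,0,0,0,-1],[0,0,0,0,-1],[0,0,0,0,-1]]'
```

```text
t: 18.15
tcp_pos: [0.5234, 0.0209, 0.1007]
eef_rot: [-180.0, 0.0, -135.5]
ft_force: [0.7, 0.7, -1.0]
width: 0.0099
gripper_force: 55.9
```

```bash
python3 -m creep '[[0,0,0.01,0,-1],[0,0,0.005,0,-1],[0,0,0,0,-1],[0,0,0,0,-1],[0,0,0,0,-1],[0,0,0,0,-1],[0,0,0,0,-1],[0,0,0,0,-1],[0,0,0,0,-1],[0,0,0,0,-1]]'
```

```text
t: 19.4
tcp_pos: [0.5234, 0.0209, 0.0998]
eef_rot: [-180.0, 0.0, -135.5]
ft_force: [-0.5, -0.3, -0.9]
width: 0.0099
gripper_force: 55.9
```

```bash
python3 -m creep '[[0,0,0.005,0,-1],[0,0,0.005,0,-1],[0,0,0,0,-1],[0,0,0,0,-1],[0,0,0,0,-1],[0,0,0,0,-1],[0,0,0,0,-1],[0,0,0,0,-1],[0,0,0,0,-1],[0,0,0,0,-1]]'
```

```text
t: 20.65
tcp_pos: [0.5235, 0.0209, 0.0995]
eef_rot: [-180.0, 0.0, -135.5]
ft_force: [-1.3, 0.8, 5.6]
width: 0.0098
gripper_force: 56.1
```

```bash
python3 -m creep '[[0,0,0.005,0,-1],[0,0,0.005,0,-1],[0,0,0,0,-1],[0,0,0,0,-1],[0,0,0,0,-1],[0,0,0,0,-1],[0,0,0,0,-1],[0,0,0,0,-1],[0,0,0,0,-1],[0,0,0,0,-1]]'
```

```text
t: 21.9
tcp_pos: [0.5235, 0.0209, 0.0994]
eef_rot: [-180.0, 0.0, -135.5]
ft_force: [-3.5, -0.2, 10.5]
width: 0.0097
gripper_force: 56.1
```

Floor felt at TCP z 0.0995 with a light 5–10 N, so the key is home. I'll ease off 0.6 mm and turn clockwise (positive spin).

```bash
python3 -m creep '[[0,0,-0.01,0,-1],[0,0,0,0.3,-1],[0,0,0,0.3,-1],[0,0,0,0.3,-1],[0,0,0,0.3,-1],[0,0,0,0.3,-1],[0,0,0,0.3,-1],[0,0,0,0.3,-1],[0,0,0,0,-1],[0,0,0,0,-1]]' 40
```

```text
t: 23.15
tcp_pos: [0.5233, 0.0218, 0.0995]
eef_rot: [179.9, 0.0, -156.4]
ft_force: [-2.8, 2.0, 6.3]
width: 0.0095
gripper_force: 70.9
```

```bash
python3 -m creep '[[0,0,-0.004,0.4,-1],[0,0,0,0.4,-1],[0,0,0,0.4,-1],[0,0,0,0.4,-1],[0,0,0,0.4,-1],[0,0,0,0.4,-1],[0,0,0,0,-1],[0,0,0,0,-1],[0,0,0,0,-1],[0,0,0,0,-1]]'
python3 - <<'E'
from h import *
o=readout.get_obs();print(o['wrist_torque'],o['q'][6])
E
```

```text
t: 24.4
tcp_pos: [0.5233, 0.022, 0.0995]
eef_rot: [179.9, -0.0, 179.6]
ft_force: [-0.9, 4.5, 5.1]
width: 0.0096
gripper_force: 70.8
[1.48367205 0.52753919 0.07078656] 91.0511180451004
```

```bash
python3 -m creep '[[0,0,0,0.4,-1],[0,0,0,0.4,-1],[0,0,0,0.4,-1],[0,0,0,0.3,-1],[0,0,0,0.2,-1],[0,0,0,0,-1],[0,0,0,0,-1],[0,0,0,0,-1],[0,0,0,0,-1],[0,0,0,0,-1]]'
python3 - <<'E'
from h import *
o=readout.get_obs();print(o['wrist_torque'],o['q'][6])
c=camera('top');cv2.imwrite('pics/t5.png',cv2.resize(c['frame'][205:305,230:360],None,fx=5,fy=5,interpolation=cv2.INTER_CUBIC))
E
```

```text
t: 25.65
tcp_pos: [0.5234, 0.0223, 0.0995]
eef_rot: [179.9, -0.0, 162.6]
ft_force: [-1.5, 6.2, 4.6]
width: 0.0097
gripper_force: 70.8
[1.64664585 0.45778292 0.10115582] 76.37769273292807
```

View pics/t5.png

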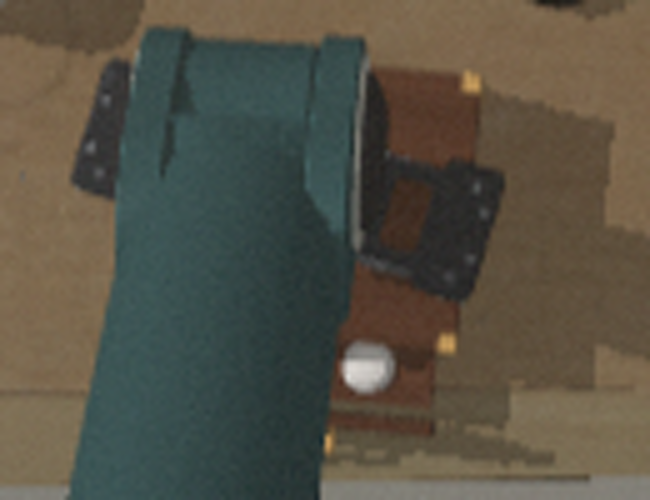

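The tray is fully out: a polished stone shows at (368,366), and its front edge is about 45 mm beyond the case's corner. Releasing and lifting away.

```bash
python3 -m creep '[[0,0,0,0,-0.7],[0,0,0,0,-0.6],[0,0,0,0,-0.4],[0,0,0,0,-0.2],[0,0,0,0,0],[0,0,0,0,0],[0,0,0,0,0],[0,0,0,0,0],[0,0,0,0,0],[0,0,0,0,0]]' 5
python3 -m creep '[[0,0,-0.1,0,0],[0,0,-0.2,0,0],[0,0,-0.3,0,0],[0,0,-0.3,0,0],[0,0,-0.4,0,0],[0,0,-0.4,0,0],[0,0,-0.3,0,0],[0,0,0,0,0],[0,0,0,0,0],[0,0,0,0,0]]'
python3 - <<'E'
from h import *
o,c=wrist();cv2.imwrite('pics/w6.png',c['frame'])
print([proj(c,[.5233,.0215,z]) for z in(.136,.1,.08)])
E
```

```text
t: 26.95
tcp_pos: [0.5234, 0.0209, 0.0994]
eef_rot: [180.0, 0.0, 162.5]
ft_force: [0.5, 0.5, 0.0]
width: 0.0462
gripper_force: 0.0
t: 28.2
tcp_pos: [0.5228, 0.0209, 0.2186]
eef_rot: [-180.0, -0.1, 162.5]
ft_force: [0.6, -0.1, 1.0]
width: 0.0459
gripper_force: 0.0
[(np.float64(326.6740034786213), np.float64(252.0827427991678)), (np.float64(326.610238882214), np.float64(238.1726852833548)), (np.float64(326.58084486283593), np.float64(231.76046716848467))]
```

View pics/w6.png

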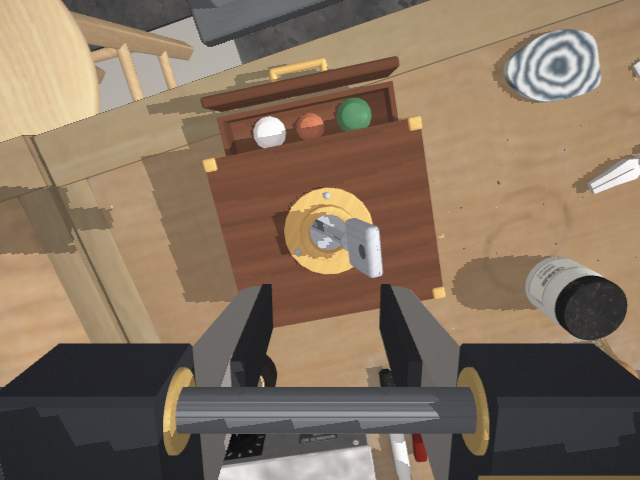

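The key leans to the right: its bow top is at about (370,250) against the lock at (326,232), roughly 0.3 rad, and it has twisted back about 10°. The cause was side load at release, because the lock's axis lies about 1.5 mm further along +y. I'll regrip with the axis corrected and the spin in the middle of the channel's play, which straightens the key, then release without strain.

```bash
python3 -m creep '[[0,0.028,0,-0.55,1],[0,0,0,0,1],[0,0,0,0,1],[0,0,0.3,0,1],[0,0,0.4,0,1],[0,0,0.4,0,1],[0,0,0.4,0,1],[0,0,0.3,0,1],[0,0,0.17,0,1],[0,0,0,0,1]]' 8
python3 -m creep '[[0,0,0,0,0.5],[0,0,0,0,0.2],[0,0,0,0,0],[0,0,0,0,-0.2],[0,0,0,0,-0.4],[0,0,0,0,-0.5],[0,0,0,0,-0.6],[0,0,0,0,-0.7],[0,0,0,0,-0.8],[0,0,0,0,-0.8]]'
```

```text
t: 29.5
tcp_pos: [0.5235, 0.0224, 0.1007]
eef_rot: [-180.0, -0.1, 168.0]
ft_force: [-0.8, -0.1, -0.0]
width: 0.092
gripper_force: 0.0
t: 30.75
tcp_pos: [0.5238, 0.0224, 0.1011]
eef_rot: [-180.0, -0.0, 168.0]
ft_force: [0.2, 0.4, -0.2]
width: 0.01
gripper_force: 8.0
```

```bash
python3 - <<'E'
from h import *
o=readout.get_obs();print(o['width'],o['gripper_force'],o['ft_force'],o['wrist_torque'])
E
```

```text
0.010023008210720451 8.000020980834961 [ 0.16207902  0.35631941 -0.23292442] [0.00504391 0.03409186 0.03831197]
```

```bash
python3 -m creep '[[0,0,0.006,0,-0.8],[0,0,0.006,0,-0.8],[0,0,0.006,0,-0.8],[0,0,0,0,-0.8],[0,0,0,0,-0.8],[0,0,0,0,-0.8],[0,0,0,0,-0.8],[0,0,0,0,-0.8],[0,0,0,0,-0.8],[0,0,0,0,-0.8]]'
```

```text
t: 32.0
tcp_pos: [0.5243, 0.0223, 0.101]
eef_rot: [180.0, 0.0, 168.0]
ft_force: [-2.0, -0.6, 7.3]
width: 0.0101
gripper_force: 8.0
```

```bash
python3 -m creep '[[0,0,-0.012,0,-0.8],[0,0,0,0,-0.8],[0,0,0,0,-0.8],[0,0,0,0,-0.78],[0,0,0,0,-0.76],[0,0,0,0,-0.74],[0,0,0,0,-0.72],[0,0,0,0,-0.7],[0,0,0,0,-0.68],[0,0,0,0,-0.66]]' 3
python3 -m creep '[[0,0,0,0,-0.6],[0,0,0,0,-0.5],[0,0,0,0,-0.3],[0,0,0,0,0],[0,0,0,0,0],[0,0,-0.1,0,0],[0,0,-0.4,0,0],[0,0,-0.5,0,0],[0,0,-0.5,0,0],[0,0,-0.4,0,0]]'
python3 - <<'E'
from h import *
o,c=wrist();print(o['tcp_pos'],[proj(c,[.5240,.0223,z]) for z in(.136,.1,.08)])
cv2.imwrite('pics/w7.png',cv2.resize(c['frame'][140:320,220:440],None,fx=3,fy=3))
E
```

```text
t: 33.25
tcp_pos: [0.5239, 0.0225, 0.1009]
eef_rot: [180.0, 0.0, 168.0]
ft_force: [0.6, 0.5, -0.3]
width: 0.0157
gripper_force: 0.0
t: 34.5
tcp_pos: [0.5241, 0.0225, 0.2166]
eef_rot: [180.0, 0.1, 168.0]
ft_force: [0.2, -0.7, -0.5]
width: 0.0458
gripper_force: 0.0
[0.5241454  0.0224798  0.21656436] [(np.float64(325.03568434611304), np.float64(252.04745287033813)), (np.float64(325.099093075025), np.float64(237.91175682294408)), (np.float64(325.1282851753426), np.float64(231.40396737256629))]
```

View pics/w7.png

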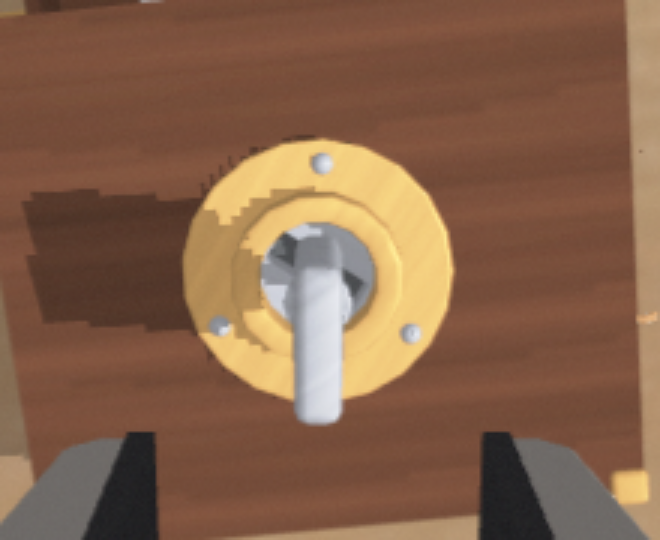

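The key now stands upright, centred in the bore (bow column 318, bore centre 318), the tray is open and the gripper is clear. Handing in.

```bash
python3 -c "
from station import manip
print(manip.sign_off())"
```

```text
the job is handed in; nothing more can be done
None
```

I've handed the job in: the key stands upright in the lock and the tray sprang fully out on its own. After my first release left the key leaning, I regripped it to straighten it; no verdict came back at hand-in.

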